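Start a self-tapping screw in a cable clip

TASK

Reach over the computer screen without bumping it, take the brass self-tapping screw by its red thumb grip out of the blue stand and put it into the empty hole of the steel cable clip on the oak block. Push down firmly (about 15 N, never enough to split the wood) while turning it clockwise, so that it bites and cuts its thread, re-gripping as needed, until it will go no further, its flange a couple of millimetres above the clip; then let go, leaving it upright, and leave the other things on the desk alone.

Things in the scene. Friction and masses are not known exactly. Their poses are not given: they have to be found in the camera images.
- screw_grip (a point): where to grip the brass screw: on the axis of its red ribbed thumb grip, a round bar 20 mm across reaching from 18 mm below this point to 12 mm above it. Under it is a steel flange 30 mm across, 4 mm thick, its underside 22 mm below this point; the tip is 49.5 mm below this point. The screw starts upright, head up, in the blue stand; z runs along it to the head. About 90 g
- screw_flange (a point): centre of the underside of the screw's steel flange, on its axis; below it a shank 8 mm across and 27.5 mm long, whose last 8 mm taper to a blunt 4 mm tip. Grip firmly: fingertips that slip down the grip come to bear on the top of the flange, which does no harm. The screw gives about 1 mm under the push
- screw_tip (a point): the tip of the screw, on its axis, 27.5 mm below the underside of the flange
- screw: the whole screw, 62 mm long; origin at its tip, z towards the head
- holder: blue square screw stand, 50x50x48 mm, fixed on a wooden desk riser (290x380 mm, top 100 mm above the desk), origin at the centre of its underside, left or right of the oak block; the screw stands in a 10.5 mm hole in its top, 20 mm deep, its flange 7.5 mm above the stand. Between robot and work stands a computer screen across x = 0.31, y = -0.40 to 0.26, its top 0.50 m above the desk: go over it, and keep arm and wrist off it
- board: oak block 60x130x30 mm on four rubber feet, fixed on the desk riser, with a steel cable clip on top (strip 24 mm wide along the block's y, with a 17 mm high arch; a dark flat screw holds its +y end). Origin under its centre, where the feet stand, y along its length. Top of the strip 41 mm above it.
- pilot (a point): the clip's empty screw hole, in the end away from the dark screw: centre of its mouth in the strip's top, 35 mm from the block's middle towards -y. Axis vertical, 9.5 mm wide in the 3 mm strip, 9 mm in the oak. The tip of the screw comes to rest 20.7 mm below this point (flange 6.8 mm above the strip), where the thread begins
- deck (a joint): m, how far the oak block stands up on its springy rubber feet: 0 unloaded, about -0.001 for each 12 N pushed down on it. More than 35 N (-0.0028) splits the oak
- thread (a joint): rad, how far the thread is cut: 0 at the start, 2.4 fully down (flange 2 mm above the strip; it stops there). Grows as the screw is turned clockwise seen from above while pushed down with at least about 10 N (12 to 22 N is good); pushed less, it spins without biting. It sinks 2 mm per rad, so the push must follow it. Turned anticlockwise under a push it comes out
- stapler: black and white stapler, 26x121x42 mm, a bystander; origin at the centre of its underside
- sticky_pad: pad of yellow sticky notes, 76x76x14 mm, a bystander; origin at the centre of its underside
- tape_roll: beige roll of tape lying flat, 61 mm across, 19 mm high, a bystander; origin at the centre of its underside
- match_box: match box, 36x54x15 mm, a bystander; origin at the centre of its underside
- lip_tin: round pale tin, 41 mm across, 16 mm high, a bystander; origin at the centre of its underside
- glue_stick: standing white and blue glue stick, 25 mm across, 85 mm high, a bystander; origin at the centre of its underside
Things that resemble listed ones, but are neither listed nor needed, are in the scene too. There is more than one size of the screw; the job needs the smaller.

How it is judged (in metres and radians):
On the way, in this order (a step that is already met when the one before it is completed fails the run):
1. the screw stands upright in the clip's hole, its tip at least 17 mm down (horizontal distance between screw_tip and pilot below 0.005 m and z of screw_tip in the frame of pilot below -0.017 m and angle between screw_grip's own z axis and vertical below 0.15 rad), for 0.1 s.
2. pushed and turned, the screw has cut 1.8 rad of thread or more (value of joint thread above 1.8 rad), for 0.1 s.
At the end, for the whole second after the job is handed in: the thread is cut to 1.8 rad or more, the underside of the flange is less than 4 mm above the clip's strip, the screw stands within 0.15 rad of upright with its tip within 5 mm of the hole's axis, and it is at rest (all of step 1 and value of joint thread above 1.8 rad and z of screw_flange in the frame of pilot below 0.004 m and linear speed of screw below 0.02 m/s and angular speed of screw below 0.3 rad/s); the robot touches nothing.
It fails at once if the block is pushed down by more than 2.8 mm on its feet (a push of more than 35 N, which splits the oak) (value of joint deck below -0.0028 m).
It fails at once if one of the loose bystanders (stapler, note pad, tape roll, match box, tin, glue stick) is moved by more than 20 mm (distance of any of stapler, sticky_pad, tape_roll, match_box, lip_tin, glue_stick from where it was at the start of the episode above 0.02 m).
It also fails if it takes over 67 s, if anything falls off the work surface, if the arm or the gripper's body presses on something with over 40 N, if the wrist force passes 120 N, or if a joint passes its speed limit or range.

ROBOT

A 6-joint arm with a two-finger parallel gripper is mounted at the origin on a cart in front of the work surface, level with it; the furniture and walls round the work are solid. World frame = base frame: x ahead of the robot, y to its left, z up, the work surface at z = 0. Lengths are in m, angles in degrees, forces in N, time in s.
With the tool pointing down it reaches from about 0.375 to 0.9 m from the base axis. Payload 3.1 kg.
Tool frame: the origin (TCP) lies midway between the tips of the shut fingers; the grasp point (between the pads) lies 19 mm behind it; z points along the fingers, y is the line along which they close (so a half turn about z gives the same grasp; the last joint's range is limited). The gripper opens to 87 mm and grips with 3 to 60 N. Pads are 19 mm wide; open, the fingers measure 117 mm over their backs; the gripper's body (75 mm by 190 mm) begins 51 mm behind the grasp point.
Start: joints at [54.059, 30.224, 82.088, -0, 67.689, -10.227], TCP at [0.271, 0.563, 0.223] pointing down, gripper open.
Joint ranges: [-176.69, 176.69], [-43.24, 126.21], [12.49, 139.97], [-82, 262], [0, 151.66], [-163.58, 163.58]. Speed limits (degrees/s): [159.86, 159.86, 180, 180, 180, 180].

INTERFACE

Orientations are given as a 3x3 rotation matrix whose columns are the frame's x, y, z axes.
In Python, from rig import read_state, capture, camera_info, hand_in gives the robot as it stands.
- The arm moves only by the tool drive_tool, never from a script. Its argument "motion" is a list of rows, each a list of 2 entries, a list of its own where there are three numbers: the shift along the tool's x, y, z in mm, then the turn, a rotation vector about the tool's x, y, z in rad. A call has 1 to 5 rows; each row shifts and turns the commanded pose from where the row before left it, along the tool's axes as they then stand; what a row does not reach is not made up. A row lasts 1/10 s, in which the tool goes at most 50 mm and 8.59 degrees, less where a joint would pass 70% of its speed; a pose out of reach is approached as far as the arm can. A call is refused whole if a number of a shift passes 50 or a number of a turn 0.15, either way. A call with a gripper value outside its range is refused whole. "gripper" is the opening, from 0 (shut) to 1 (fully open), set as the call begins (left out, the last holds). The fingers move at their own pace and stop on an object; the grip force is fixed at half the most. Time passes only in rows, so rows that do not move let the fingers close. It gives the time, the measured TCP pose, the force, the opening and the grip force at its end, in the units of the state.
- read_state(): the state, without advancing time (a new reading comes with each control period).
- capture(name): name is "side" or "top" or "wrist"; returns the picture (384x512x3 uint8, red, green, blue); there is no depth.
- camera_info(name): a dict with "fovy" (degrees; the focal length in pixels is half the picture's height over the tangent of half this angle, whatever the lens; pixels are square), "cx", "cy" (the principal point, pixels), "k1" (the pictures are not rectified: a ray, as slopes to the right and down, at radius r is drawn at 1 + k1 r^2 times it, then the intrinsics apply), "xyz" and "orientation" of the camera in the world; the wrist camera has in their place "T_tool_cam" (4x4, takes a point from camera to tool coordinates, whose origin is the TCP and whose axes are the flange's). Camera axes: x right, y down, z forward; pixel columns grow to the right and rows downward; lengths in m; the calibration is good to about 2 mm. A picture is of the moment at which its call begins: read the wrist's pose just before it. camera_info takes no time and is no camera call.
- hand_in(): hands the job in; it is judged then, once.
The state is a dict: "time_s": time; "joint_positions": joint angles; "qvel": joint speeds; "tau": joint torques, N m; "position": TCP position; "tcp_rot": TCP orientation; "force": force on the tool from outside, world axes, zero at the start; "moment": the same for the moment, N m; "opening": opening from 0.0 (shut) to 1.0 (fully open); "grasp_force": force on a finger pad.
Only numpy, scipy, OpenCV 4.12 (cv2) and the standard library are available. Lean on these libraries where they do the work, as an engineer would, in place of code of your own. Each camera call takes 0.05 s, during which the arm holds its last target. There are 200 camera calls.

## Working session

There is one attempt and no reset: what is moved stays moved. The work goes in short steps, Python scripts to look and compute and a tool call to move; the robot and the scene stay as the last step left them, time stands still between calls to the robot, and variables do not carry over. Pictures are saved under pics/ and viewed, at most 13 in all, crops included, and the job is handed in when it is done.

Besides the shell and the picture viewer there is one more tool, called after "Emit:" as name(argument=value, ...) on one line, values as JSON. drive_tool: Moves the arm, as the interface text tells. Its arguments: {"type":"object","properties":{"motion":{"type":"array","items":{"type":"array"}},"gripper":{"type":"number"}},"required":["motion"]}

```bash
mkdir -p pics; python3 - <<'E'
from rig import *
import cv2,numpy as np
s=read_state();print({k:np.round(v,3).tolist() for k,v in s.items()})
for n in("side","top","wrist"):
    i=camera_info(n);print(n,{k:np.round(v,4).tolist() for k,v in i.items() if not isinstance(v,str)})
a=capture("side");b=capture("top")
cv2.imwrite("pics/side.png",a[:,:,::-1]);cv2.imwrite("pics/top.png",b[:,:,::-1])
E
```

```text
{'time_s': 0.0, 'joint_positions': [54.058, 30.278, 82.155, -0.001, 67.689, -10.225], 'qvel': [-0.013, 0.051, 0.103, 0.025, -0.03, 0.05], 'tau': [0.0, -44.004, -17.659, 0.063, 0.058, -0.0], 'position': [0.271, 0.563, 0.222], 'tcp_rot': [[-0.901, 0.434, -0.001], [0.434, 0.901, -0.002], [0.0, -0.002, -1.0]], 'force': [0.021, 0.351, -0.307], 'moment': [0.004, -0.056, 0.002], 'grasp_force': 0.0, 'opening': 1.004}
side {'fovy': 51.372, 'cx': 256.0926, 'cy': 183.0596, 'k1': -0.0748, 'xyz': [0.7512, -0.135, 0.9534], 'orientation': [[0.9297, 0.3178, -0.1864], [0.3682, -0.7865, 0.4958], [0.011, -0.5295, -0.8482]]}
top {'fovy': 55.4427, 'cx': 258.8384, 'cy': 190.9085, 'k1': -0.0738, 'xyz': [0.4804, 0.3305, 0.9665], 'orientation': [[-0.0232, -0.9938, 0.1089], [-0.9996, 0.0211, -0.0205], [0.0181, -0.1093, -0.9938]]}
wrist {'fovy': 60.306, 'cx': 255.9543, 'cy': 191.9036, 'k1': -0.0534, 'T_tool_cam': [[0.0001, -0.9552, -0.2961, 0.0822], [1.0, 0.0004, -0.0009, -0.0015], [0.001, -0.2961, 0.9552, -0.1626], [0.0, 0.0, 0.0, 1.0]]}
```

View pics/side.png

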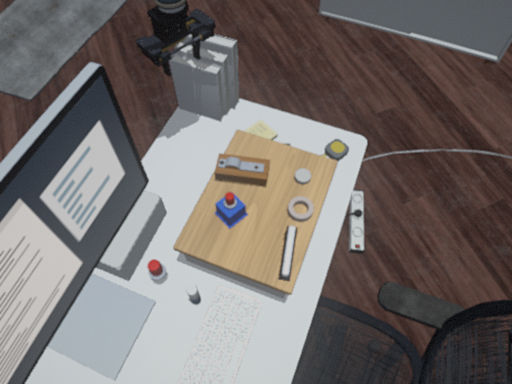

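View pics/top.png

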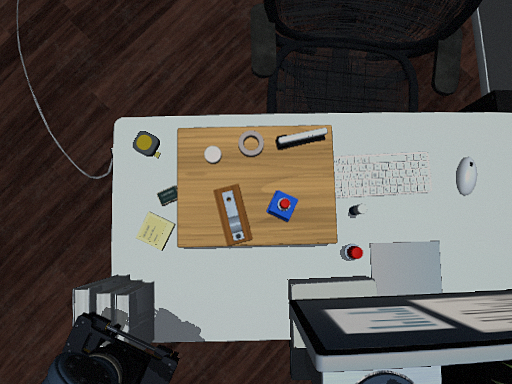

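The red-headed things are at top (284,204), on the blue stand, and at top (353,253), on a grey base by the screen. The first fits the description (blue stand on the riser). I'll confirm it in an enlarged crop.

```bash
python3 - <<'E'
import cv2,numpy as np
b=cv2.imread("pics/top.png");a=cv2.imread("pics/side.png")
c1=cv2.resize(b[175:275,205:305],None,fx=4,fy=4,interpolation=cv2.INTER_CUBIC)
c2=cv2.resize(a[140:240,190:290],None,fx=4,fy=4,interpolation=cv2.INTER_CUBIC)
c3=cv2.resize(b[225:275,330:380],None,fx=4,fy=4,interpolation=cv2.INTER_CUBIC)
c4=cv2.resize(b[275:325,60:160],None,fx=4,fy=4,interpolation=cv2.INTER_CUBIC)
o=np.zeros((600,800,3),np.uint8);o[:400,:400]=c1;o[:400,400:]=c2;o[400:,:200]=c3;o[400:,400:]=c4
cv2.imwrite("pics/crop.png",o)
E
```

```text
(no output)
```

View pics/crop.png

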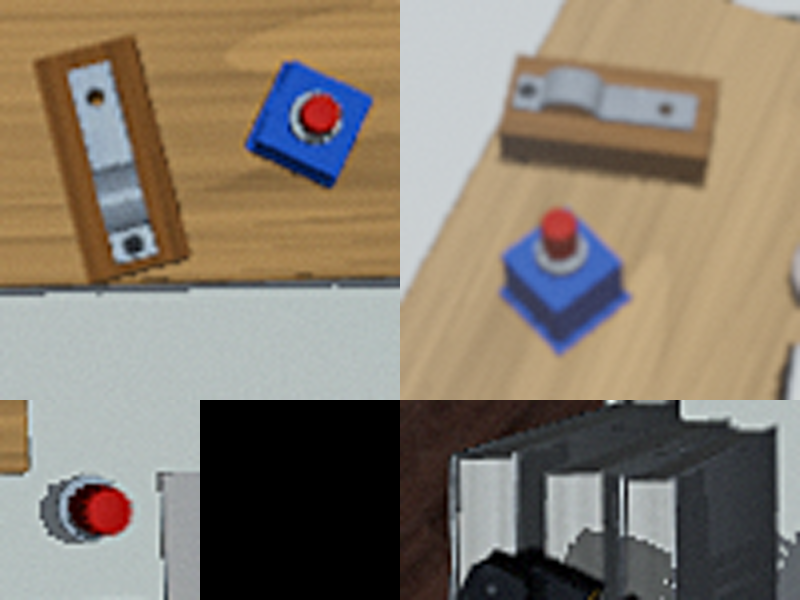

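The crop shows the blue stand with the small screw: head top at about crop (321,113), side view (558,215). The empty brown hole is at (96,97), side (665,108), and the dark screw at (134,244), side (525,90). The larger lookalike is the one in the grey base by the screen.

```bash
cat > h.py <<'E'
from rig import *
import numpy as np
def ray(n,p,R=None,t=None,ci=None):
    i=ci or camera_info(n);f=192/np.tan(np.radians(i["fovy"]/2))
    d=np.array([(p[0]-i["cx"])/f,(p[1]-i["cy"])/f]);u=d.copy()
    for _ in range(20):u=d/(1+i["k1"]*(u@u))
    if R is None:R,t=np.array(i["orientation"]),np.array(i["xyz"])
    return t,R@np.r_[u,1]
def atz(n,p,z,**k):
    o,d=ray(n,p,**k);return o+d*(z-o[2])/d[2]
def wrist_pose():
    s=read_state();T=np.array(camera_info("wrist")["T_tool_cam"]);R=np.array(s["tcp_rot"])
    return dict(R=R@T[:3,:3],t=np.array(s["position"])+R@T[:3,3])
def tri(p,q):
    o1,d1=ray("top",p);o2,d2=ray("side",q)
    a=np.linalg.lstsq(np.c_[d1,-d2],o2-o1,rcond=None)[0]
    return (o1+a[0]*d1+o2+a[1]*d2)/2
E
python3 - <<'E'
from h import *
T=lambda x,y:((x+.5)/4-.5+205,(y+.5)/4-.5+175)
S=lambda x,y:((x-400+.5)/4-.5+190,(y+.5)/4-.5+140)
for n,t,s,z in[("hole",(96,97),(665,108),.141),("dark",(134,244),(525,90),.141),("head",(321,113),(559,215),.1895),("standL corner",(371,99),(558,201),.148)]:
    print(n,*[np.round(v,4) for v in(tri(T(*t),S(*s)),atz("top",T(*t),z),atz("side",S(*s),z))])
for c in[(289,62),(371,99),(335,187),(249,147)]:print(np.round(atz("top",T(*c),.148),4))
for c in[(177,128),(337,125),(337,243),(177,247)]:print("riser",np.round(atz("top",c,.1),3))
for c in[(290,280),(290,298)]:print("scr",np.round(atz("top",c,.5),3))
for c in[(115,275)]:print("bind",np.round(atz("top",c,.2),3))
for c in[(360,205),(353,253)]:print("glue/other",np.round(atz("top",c,.08),3))
E
```

```text
hole [0.5545 0.3825 0.1428] [0.5542 0.3823 0.141 ] [0.5546 0.384  0.141 ]
dark [0.4707 0.3619 0.1446] [0.4709 0.3622 0.141 ] [0.4692 0.364  0.141 ]
head [0.5391 0.2605 0.1956] [0.5387 0.2594 0.1895] [0.5383 0.2642 0.1895]
standL corner [0.5452 0.2414 0.243 ] [0.549  0.2271 0.148 ] [0.5224 0.2944 0.148 ]
[0.571  0.2728 0.148 ]
[0.549  0.2271 0.148 ]
[0.5001 0.249  0.148 ]
[0.5236 0.2966 0.148 ]
riser [0.734 0.508 0.1  ]
riser [0.734 0.117 0.1  ]
riser [0.447 0.13  0.1  ]
riser [0.447 0.508 0.1  ]
scr [0.418 0.284 0.5  ]
scr [0.396 0.285 0.5  ]
bind [0.395 0.617 0.2  ]
glue/other [0.537 0.064 0.08 ]
glue/other [0.421 0.087 0.08 ]
```

Emit:
drive_tool(motion=[[[0,0,-50],[0,0,0]],[[0,0,-50],[0,0,0]],[[0,0,-50],[0,0,0]],[[0,0,-50],[0,0,0]],[[0,0,-50],[0,0,0]]])

```text
time_s: 0.6
position: [0.2708, 0.5626, 0.4742]
tcp_rot: [[-0.901, 0.434, -0.0], [0.434, 0.901, -0.001], [0.0, -0.001, -1.0]]
force: [1.2, 1.0, 0.4]
opening: 0.997
grasp_force: 0.0
```

Emit:
drive_tool(motion=[[[-50,0,0],[0,0,0]],[[-50,0,0],[0,0,0]],[[-50,0,0],[0,0,0]],[[-50,0,0],[0,0,0]],[[-50,0,0],[0,0,0]]])

```text
time_s: 1.1
position: [0.4977, 0.4535, 0.472]
tcp_rot: [[-0.901, 0.434, -0.001], [0.434, 0.901, -0.0], [0.001, -0.001, -1.0]]
force: [-0.1, 0.3, -0.2]
opening: 0.997
grasp_force: 0.0
```

```bash
python3 - <<'E'
from h import *
s=read_state();print(s["time_s"],*[np.round(s[k],3).tolist() for k in("joint_positions","position","tcp_rot","force")])
E
```

```text
1.1 [32.845, 25.948, 51.393, 0.009, 102.724, -31.453] [0.498, 0.453, 0.472] [[-0.901, 0.434, -0.001], [0.434, 0.901, -0.0], [0.001, -0.001, -1.0]] [-0.143, 0.258, -0.248]
```

Emit:
drive_tool(motion=[[[-25,-25,0],[0,0,0]],[[-25,-25,25],[0,0,0]],[[-25,-25,35],[0,0,0]],[[-25,-25,30],[0,0,0]],[[0,0,20],[0,0,0]]])

```text
time_s: 1.6
position: [0.5435, 0.3164, 0.3594]
tcp_rot: [[-0.899, 0.439, -0.004], [0.439, 0.899, -0.004], [0.002, -0.005, -1.0]]
force: [1.1, 0.7, 0.4]
opening: 1.001
grasp_force: 0.0
```

Emit:
drive_tool(motion=[[[0,0,0],[0,0,0]],[[0,0,0],[0,0,0]]])

```text
time_s: 1.8
position: [0.5431, 0.3214, 0.3626]
tcp_rot: [[-0.901, 0.434, -0.001], [0.434, 0.901, 0.0], [0.001, -0.0, -1.0]]
force: [0.2, 0.8, -0.6]
opening: 1.002
grasp_force: 0.0
```

```bash
python3 - <<'E'
from h import *
import cv2
w=wrist_pose();s=read_state();print(s["position"],s["joint_positions"])
a=capture("wrist");b=capture("side")
np.savez("w1.npz",**w)
cv2.imwrite("pics/w1.png",a[:,:,::-1]);cv2.imwrite("pics/side2.png",b[:,:,::-1])
E
```

```text
[0.54309021 0.32137648 0.36255431] [ 2.04754855e+01  2.40238548e+01  7.02912757e+01  1.80588006e-02
  8.57206697e+01 -4.38167928e+01]
```

View pics/w1.png

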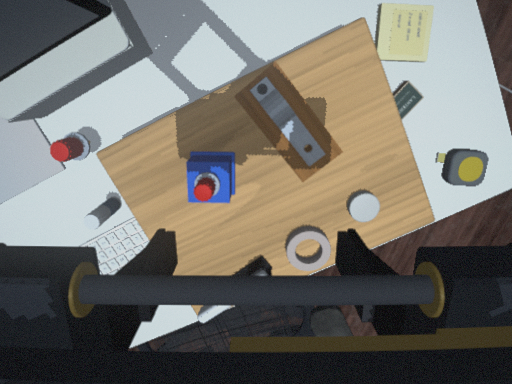

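The wrist view shows the screw in the blue stand at about (204,187), the empty hole at (308,148) and the dark screw at (263,90). I'll enlarge the first two.

```bash
python3 - <<'E'
import cv2,numpy as np
b=cv2.imread("pics/w1.png")
r=lambda x,y:cv2.resize(b[y:y+50,x:x+50],None,fx=8,fy=8,interpolation=cv2.INTER_CUBIC)
cv2.imwrite("pics/w1c.png",np.hstack([r(180,155),r(285,125)]))
E
```

```text
(no output)
```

View pics/w1c.png

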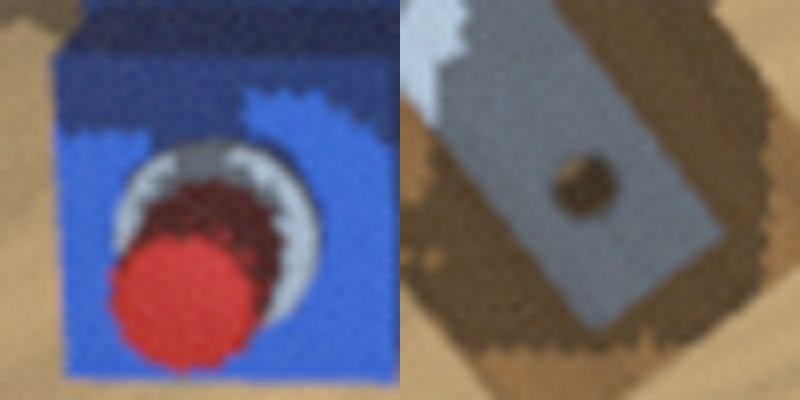

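The head's top centre is at crop (182,302), the flange at (218,234) and the hole at (185,187) in the right panel.

```bash
python3 - <<'E'
from h import *
w=dict(np.load("w1.npz"))
M=lambda x,y,X,Y:((x+.5)/8-.5+X,(y+.5)/8-.5+Y)
h=atz("wrist",M(182,302,180,155),.1895,**w);f=atz("wrist",M(218,234,180,155),.1595,**w);p=atz("wrist",M(185,187,285,125),.141,**w)
print(h,f,p)
s=read_state();R=np.array(s["tcp_rot"]);c=s["position"]
print("to screw",R.T@(np.r_[(h+f)[:2]/2,.1625]-c)*1e3)
E
```

```text
[0.53748213 0.25863956 0.1895    ] [0.53688133 0.25953091 0.1595    ] [0.55301679 0.3817509  0.141     ]
to screw [-21.14303424 -60.16246717 201.60812348]
```

Emit:
drive_tool(motion=[[[-11,-30,15],[0,0,0]],[[-10,-30,25],[0,0,0]],[[0,0,30],[0,0,0]],[[0,0,30],[0,0,0]],[[0,0,20],[0,0,0]]], gripper=0.8)

```text
time_s: 2.4
position: [0.536, 0.2586, 0.2424]
tcp_rot: [[-0.901, 0.433, 0.001], [0.433, 0.901, 0.0], [-0.001, 0.001, -1.0]]
force: [-0.1, 0.8, -0.3]
opening: 0.809
grasp_force: 0.0
```

Emit:
drive_tool(motion=[[[0,0,25],[0,0,0]],[[0,0,25],[0,0,0]],[[0,0,20],[0,0,0]],[[0,0,10],[0,0,0]],[[0,0,0],[0,0,0]]])

```text
time_s: 2.9
position: [0.5358, 0.2586, 0.1622]
tcp_rot: [[-0.901, 0.433, -0.001], [0.433, 0.901, -0.0], [0.001, -0.0, -1.0]]
force: [-0.3, 0.0, 0.3]
opening: 0.8
grasp_force: 0.0
```

```bash
python3 - <<'E'
from h import *
import cv2
s=read_state();R=np.array(s["tcp_rot"]);print(s["position"],s["joint_positions"],s["force"],R.T@(np.r_[.5373,.2593,.1625]-s["position"])*1e3)
a=capture("wrist");b=capture("side")
cv2.imwrite("pics/w2.png",np.hstack([cv2.resize(a[:,:,::-1],(400,300)),cv2.resize(b[90:282,140:396,::-1],(400,300))]))
E
```

```text
[0.53582949 0.25861447 0.16220528] [ 1.50106934e+01  3.21629842e+01  8.98296475e+01  2.30499578e-03
  5.80521802e+01 -4.93367314e+01] [-0.25802907  0.02168118  0.30997681] [-1.02859025  1.25444642 -0.29595905]
```

View pics/w2.png

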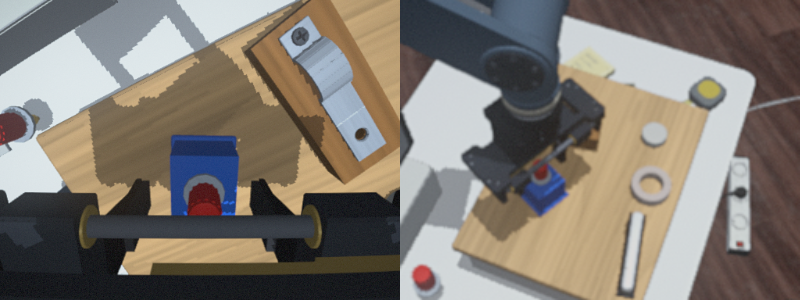

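The fingers straddle the red grip (left panel, about (206,205)), with the hole at (362,134). Closing now.

Emit:
drive_tool(motion=[[[-1,1,0],[0,0,0]],[[0,0,0],[0,0,0]],[[0,0,0],[0,0,0]],[[0,0,0],[0,0,0]],[[0,0,0],[0,0,0]]], gripper=0)

```text
time_s: 3.5
position: [0.5374, 0.2584, 0.1627]
tcp_rot: [[-0.901, 0.434, 0.0], [0.434, 0.901, 0.0], [-0.0, 0.0, -1.0]]
force: [-0.4, -0.5, -0.2]
opening: 0.429
grasp_force: 0.0
```

Emit:
drive_tool(motion=[[[0,0,0],[0,0,0]],[[0,0,0],[0,0,0]],[[0,0,0],[0,0,0]],[[0,0,0],[0,0,0]],[[0,0,0],[0,0,0]]])

```text
time_s: 4.0
position: [0.5374, 0.2585, 0.1625]
tcp_rot: [[-0.901, 0.434, 0.0], [0.434, 0.901, 0.0], [-0.0, 0.0, -1.0]]
force: [0.3, 1.7, -0.3]
opening: 0.224
grasp_force: 29.5
```

Emit:
drive_tool(motion=[[[0,0,-10],[0,0,0]],[[0,0,-20],[0,0,0]],[[0,0,-30],[0,0,0]],[[0,0,-20],[0,0,0]],[[0,0,0],[0,0,0]]])

```text
time_s: 4.5
position: [0.5393, 0.259, 0.2462]
tcp_rot: [[-0.901, 0.434, 0.007], [0.434, 0.901, 0.002], [-0.006, 0.005, -1.0]]
force: [0.1, 0.4, -0.9]
opening: 0.219
grasp_force: 29.5
```

Emit:
drive_tool(motion=[[[9,27,0],[0,0,0]],[[10,30,0],[0,0,0]],[[10,30,0],[0,0,0]],[[10,30,0],[0,0,0]],[[0,0,0],[0,0,0]]])

```text
time_s: 5.0
position: [0.5522, 0.3842, 0.2408]
tcp_rot: [[-0.902, 0.431, -0.001], [0.431, 0.902, 0.001], [0.002, 0.0, -1.0]]
force: [-0.4, 0.7, -1.4]
opening: 0.22
grasp_force: 29.5
```

Emit:
drive_tool(motion=[[[0,0,20],[0,0,0]],[[0,0,10],[0,0,0]],[[0,0,0],[0,0,0]]])

```text
time_s: 5.3
position: [0.551, 0.3792, 0.2095]
tcp_rot: [[-0.901, 0.434, -0.006], [0.434, 0.901, -0.003], [0.004, -0.006, -1.0]]
force: [0.2, 0.3, -1.0]
opening: 0.225
grasp_force: 29.5
```

```bash
python3 - <<'E'
from h import *
import cv2
s=read_state();print(s["position"],s["joint_positions"],s["force"])
np.savez("w3.npz",**wrist_pose())
a=capture("wrist")[:,:,::-1];b=capture("side")[:,:,::-1];c=capture("top")[:,:,::-1]
for n,i in zip("wst",(a,b,c)):cv2.imwrite(f"pics/raw3{n}.png",i)
z=lambda i,x,y:cv2.resize(i[y:y+75,x:x+100],(400,300),interpolation=cv2.INTER_CUBIC)
cv2.imwrite("pics/w3.png",np.vstack([np.hstack([cv2.resize(a,(400,300)),cv2.resize(a[150:300,156:356],(400,300))]),np.hstack([z(b,200,130),z(c,180,170)])]))
E
```

```text
[0.55095619 0.37920669 0.20947248] [ 2.49939186e+01  3.46250068e+01  7.57140899e+01 -1.91872655e-02
  7.00622064e+01 -3.92601659e+01] [ 0.17489385  0.30455631 -1.03463752]
```

View pics/w3.png

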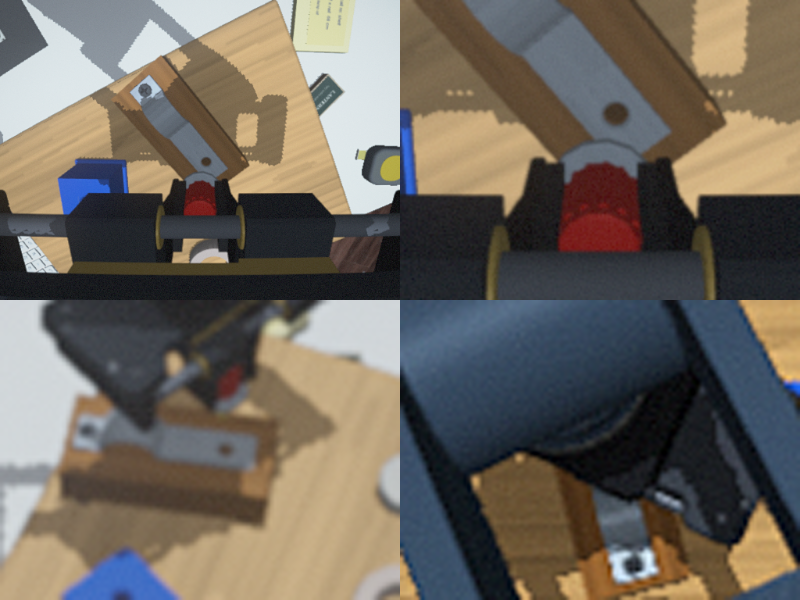

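```bash
python3 - <<'E'
from h import *
w=dict(np.load("w3.npz"))
print("hole",atz("wrist",(264,206),.141,**w))
i=camera_info("wrist");T=np.array(i["T_tool_cam"]);f=192/np.tan(np.radians(i["fovy"]/2))
def proj(p):
    c=T[:3,:3].T@(np.array(p)-T[:3,3]);u=c[:2]/c[2];u*=1+i["k1"]*(u@u);return u*f+[i["cx"],i["cy"]]
a=np.linspace(0,2*np.pi,73)
for g in(3,):
    P=np.array([proj([.015*np.cos(t),.015*np.sin(t),g/1e3]) for t in a]);print("rim u",P[:,0].min(),P[:,0].max(),"v",P[:,1].min(),P[:,1].max())
P=np.array([proj([.01*np.cos(t),.01*np.sin(t),-.015-.012]) for t in a]);print("head u",P[:,0].min(),P[:,0].max(),"v",P[:,1].min())
s=read_state();print(s["position"])
E
```

```text
hole [0.55267504 0.38271154 0.141     ]
rim u 231.75702544109035 285.984356853707 v 220.10071790514547 269.19903177292
head u 237.94237963421736 280.74913925701384 v 254.97962795580463
[0.55322561 0.38032712 0.21278867]
```

Emit:
drive_tool(motion=[[[0.5,1.5,10],[0,0,0]],[[0,0,10],[0,0,0]],[[0,0,10],[0,0,0]],[[0,0,4],[0,0,0]],[[0,0,0],[0,0,0]]])

```text
time_s: 5.95
position: [0.5524, 0.382, 0.1771]
tcp_rot: [[-0.901, 0.434, -0.002], [0.434, 0.901, -0.001], [0.002, -0.002, -1.0]]
force: [0.7, 0.3, -1.6]
opening: 0.218
grasp_force: 29.5
```

Emit:
drive_tool(motion=[[[0,0,2],[0,0,0]],[[0,0,2],[0,0,0]],[[0,0,2],[0,0,0]],[[0,0,0],[0,0,0]]])

```text
time_s: 6.35
position: [0.553, 0.3823, 0.1724]
tcp_rot: [[-0.901, 0.434, -0.0], [0.434, 0.901, -0.0], [0.0, -0.0, -1.0]]
force: [-0.3, 0.8, -1.6]
opening: 0.218
grasp_force: 29.5
```

Emit:
drive_tool(motion=[[[0,0,2],[0,0,0]],[[0,0,2],[0,0,0]],[[0,0,2],[0,0,0]],[[0,0,0],[0,0,0]]])

```text
time_s: 6.75
position: [0.5529, 0.3822, 0.1661]
tcp_rot: [[-0.901, 0.434, -0.001], [0.434, 0.901, -0.0], [0.001, -0.001, -1.0]]
force: [0.6, -0.8, -1.8]
opening: 0.22
grasp_force: 29.5
```

Emit:
drive_tool(motion=[[[0,0,2],[0,0,0]],[[0,0,2],[0,0,0]],[[0,0,2],[0,0,0]],[[0,0,0],[0,0,0]]])

```text
time_s: 7.15
position: [0.553, 0.3823, 0.1601]
tcp_rot: [[-0.901, 0.434, -0.001], [0.434, 0.901, -0.0], [0.0, -0.0, -1.0]]
force: [0.3, -0.1, -0.6]
opening: 0.218
grasp_force: 29.5
```

Emit:
drive_tool(motion=[[[0,0,2],[0,0,0]],[[0,0,2],[0,0,0]],[[0,0,0],[0,0,0]]])

```text
time_s: 7.45
position: [0.553, 0.3824, 0.1562]
tcp_rot: [[-0.901, 0.434, -0.0], [0.434, 0.901, -0.0], [0.0, -0.0, -1.0]]
force: [0.6, -0.0, -1.1]
opening: 0.218
grasp_force: 29.5
```

Emit:
drive_tool(motion=[[[0,0,1],[0,0,0]],[[0,0,0],[0,0,0]]])

```text
time_s: 7.65
position: [0.5531, 0.3823, 0.1555]
tcp_rot: [[-0.901, 0.434, 0.0], [0.434, 0.901, -0.0], [-0.0, 0.0, -1.0]]
force: [-0.4, 0.2, -2.0]
opening: 0.22
grasp_force: 29.5
```

Emit:
drive_tool(motion=[[[0,0,1],[0,0,0]],[[0,0,0],[0,0,0]]])

```text
time_s: 7.85
position: [0.5533, 0.3826, 0.1549]
tcp_rot: [[-0.901, 0.434, 0.001], [0.434, 0.901, 0.0], [-0.0, 0.001, -1.0]]
force: [1.2, -0.0, 0.3]
opening: 0.223
grasp_force: 29.5
```

Emit:
drive_tool(motion=[[[0,0,0.8],[0,0,0]],[[0,0,0],[0,0,0]]])

```text
time_s: 8.05
position: [0.5534, 0.3826, 0.1544]
tcp_rot: [[-0.901, 0.434, 0.001], [0.434, 0.901, 0.001], [-0.001, 0.001, -1.0]]
force: [-1.6, 1.1, 3.6]
opening: 0.219
grasp_force: 29.5
```

Emit:
drive_tool(motion=[[[0,0,0.8],[0,0,0]],[[0,0,0],[0,0,0]]])

```text
time_s: 8.25
position: [0.5535, 0.3826, 0.1539]
tcp_rot: [[-0.901, 0.434, 0.001], [0.434, 0.901, 0.001], [-0.001, 0.001, -1.0]]
force: [-1.7, 0.5, 5.5]
opening: 0.221
grasp_force: 29.5
```

Emit:
drive_tool(motion=[[[0,0,0.8],[0,0,0]],[[0,0,0.6],[0,0,0]],[[0,0,0],[0,0,0]]])

```text
time_s: 8.55
position: [0.5536, 0.3826, 0.1534]
tcp_rot: [[-0.901, 0.434, 0.002], [0.434, 0.901, 0.001], [-0.001, 0.001, -1.0]]
force: [-1.5, -0.5, 9.4]
opening: 0.223
grasp_force: 29.5
```

Emit:
drive_tool(motion=[[[0,0,0.6],[0,0,0]],[[0,0,0],[0,0,0]]])

```text
time_s: 8.75
position: [0.5537, 0.3826, 0.1532]
tcp_rot: [[-0.901, 0.434, 0.002], [0.434, 0.901, 0.001], [-0.001, 0.002, -1.0]]
force: [-1.9, -0.4, 9.4]
opening: 0.219
grasp_force: 29.5
```

Emit:
drive_tool(motion=[[[0,0,1],[0,0,0]],[[0,0,0.6],[0,0,0]],[[0,0,0],[0,0,0]]])

```text
time_s: 9.05
position: [0.5539, 0.3827, 0.1525]
tcp_rot: [[-0.901, 0.434, 0.003], [0.434, 0.901, 0.001], [-0.002, 0.002, -1.0]]
force: [-3.3, -1.4, 14.7]
opening: 0.219
grasp_force: 29.7
```

Emit:
drive_tool(motion=[[[0,0,0.2],[0,0,0.1]],[[0,0,0.2],[0,0,0.1]],[[0,0,0.2],[0,0,0.1]]])

```text
time_s: 9.35
position: [0.5538, 0.383, 0.1522]
tcp_rot: [[-0.73, 0.684, 0.003], [0.684, 0.73, 0.002], [-0.001, 0.003, -1.0]]
force: [-3.5, -0.7, 14.2]
opening: 0.224
grasp_force: 29.6
```

Emit:
drive_tool(motion=[[[0,0,0.2],[0,0,0.1]],[[0,0,0.2],[0,0,0.1]],[[0,0,0.2],[0,0,0.1]],[[0,0,0.2],[0,0,0.1]]])

```text
time_s: 9.75
position: [0.554, 0.3835, 0.1518]
tcp_rot: [[-0.406, 0.914, 0.003], [0.914, 0.406, 0.003], [0.001, 0.004, -1.0]]
force: [-3.2, -0.3, 15.3]
opening: 0.224
grasp_force: 29.8
```

Emit:
drive_tool(motion=[[[0,0,0.2],[0,0,0.1]],[[0,0,0.2],[0,0,0.1]],[[0,0,0.2],[0,0,0.1]],[[0,0,0.2],[0,0,0.1]]])

```text
time_s: 10.15
position: [0.5541, 0.3838, 0.1512]
tcp_rot: [[-0.018, 1.0, 0.004], [1.0, 0.018, 0.003], [0.003, 0.004, -1.0]]
force: [-3.0, 0.6, 15.8]
opening: 0.226
grasp_force: 29.8
```

Emit:
drive_tool(motion=[[[0,0,0.4],[0,0,0.1]],[[0,0,0.3],[0,0,0.1]],[[0,0,0.3],[0,0,0.1]],[[0,0,0.3],[0,0,0.1]]])

```text
time_s: 10.55
position: [0.5545, 0.3841, 0.1502]
tcp_rot: [[0.373, 0.928, 0.005], [0.928, -0.373, 0.004], [0.006, 0.003, -1.0]]
force: [-3.3, 1.9, 17.4]
opening: 0.222
grasp_force: 29.8
```

```bash
python3 - <<'E'
from h import *
import cv2
s=read_state();print(s["position"],s["joint_positions"],s["force"],s["moment"],s["opening"])
a=capture("wrist")[:,:,::-1];b=capture("side")[:,:,::-1]
z=lambda i,x,y:cv2.resize(i[y:y+75,x:x+100],(400,300),interpolation=cv2.INTER_CUBIC)
cv2.imwrite("pics/w4.png",np.hstack([cv2.resize(a[150:300,156:356],(400,300)),z(b,200,130)]))
E
```

```text
[0.55446788 0.38408556 0.15024362] [25.19806214 38.45350135 78.44615112  0.09970579 62.7499167  47.03978381] [-3.34507355  1.89386788 17.39067777] [0.07861493 0.72107358 0.06189853] 0.22161771050210174
```

View pics/w4.png

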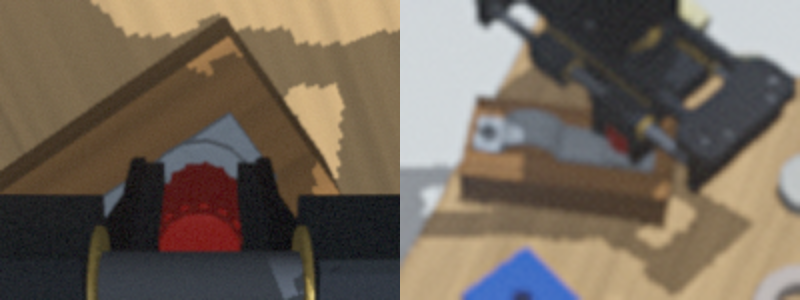

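Emit:
drive_tool(motion=[[[0,0,0.2],[0,0,0.1]],[[0,0,0.2],[0,0,0.1]],[[0,0,0.2],[0,0,0.1]],[[0,0,0.2],[0,0,0.1]]])

```text
time_s: 11.05
position: [0.5549, 0.3842, 0.1496]
tcp_rot: [[0.705, 0.71, 0.006], [0.709, -0.705, 0.004], [0.007, 0.001, -1.0]]
force: [-2.1, 0.8, 16.7]
opening: 0.224
grasp_force: 29.8
```

Emit:
drive_tool(motion=[[[0,0,0.2],[0,0,0.1]],[[0,0,0.2],[0,0,0.1]],[[0,0,0.2],[0,0,0.1]],[[0,0,0.2],[0,0,0.1]]])

```text
time_s: 11.45
position: [0.5554, 0.3841, 0.1488]
tcp_rot: [[0.925, 0.379, 0.007], [0.379, -0.925, 0.004], [0.008, -0.001, -1.0]]
force: [-1.9, 0.6, 15.9]
opening: 0.221
grasp_force: 29.8
```

Emit:
drive_tool(motion=[[[0,0,0.2],[0,0,0.1]],[[0,0,0.2],[0,0,0.1]],[[0,0,0.2],[0,0,0.1]],[[0,0,0.2],[0,0,0.1]]])

```text
time_s: 11.85
position: [0.5556, 0.3838, 0.1481]
tcp_rot: [[1.0, -0.011, 0.007], [-0.011, -1.0, 0.004], [0.007, -0.004, -1.0]]
force: [-2.0, 0.3, 16.4]
opening: 0.219
grasp_force: 29.8
```

Emit:
drive_tool(motion=[[[0,0,0.2],[0,0,0.1]],[[0,0,0.2],[0,0,0.1]],[[0,0,0.2],[0,0,0.1]]])

```text
time_s: 12.15
position: [0.5557, 0.3835, 0.1475]
tcp_rot: [[0.952, -0.306, 0.007], [-0.306, -0.952, 0.003], [0.006, -0.005, -1.0]]
force: [-0.8, -0.6, 16.4]
opening: 0.22
grasp_force: 29.8
```

```bash
python3 - <<'E'
from h import *
s=read_state();print(s["position"],s["joint_positions"],s["force"],s["moment"],s["opening"])
E
```

```text
[0.55571679 0.38354893 0.1474524 ] [ 2.51586290e+01  3.86582621e+01  7.85279176e+01 -1.82727017e-02
  6.23543824e+01  1.32983220e+02] [-0.82575452 -0.55656386 16.36058122] [-0.18188502  0.48373884  0.08450036] 0.2197277557783287
```

Emit:
drive_tool(motion=[[[0,0,0.2],[0,0,0.1]],[[0,0,0.2],[0,0,0.1]],[[0,0,0.2],[0,0,0.1]]])

```text
time_s: 12.45
position: [0.5557, 0.3833, 0.1469]
tcp_rot: [[0.819, -0.574, 0.007], [-0.574, -0.819, 0.003], [0.004, -0.006, -1.0]]
force: [-1.9, -1.7, 17.1]
opening: 0.221
grasp_force: 29.8
```

```bash
python3 - <<'E'
from h import *
import cv2
s=read_state();print(s["position"],s["joint_positions"],s["force"],s["moment"],s["opening"])
a=capture("wrist")[:,:,::-1];b=capture("side")[:,:,::-1]
z=lambda i,x,y:cv2.resize(i[y:y+75,x:x+100],(400,300),interpolation=cv2.INTER_CUBIC)
cv2.imwrite("pics/w5.png",np.hstack([cv2.resize(a[150:300,156:356],(400,300)),z(b,200,130)]))
E
```

```text
[0.55572119 0.38331142 0.14692644] [ 2.51474945e+01  3.86906750e+01  7.85569360e+01 -3.68008816e-02
  6.23074613e+01  1.50170242e+02] [-1.93983176 -1.70003799 17.05460779] [-0.23390695  0.48868224  0.07011778] 0.2207833693092678
```

View pics/w5.png

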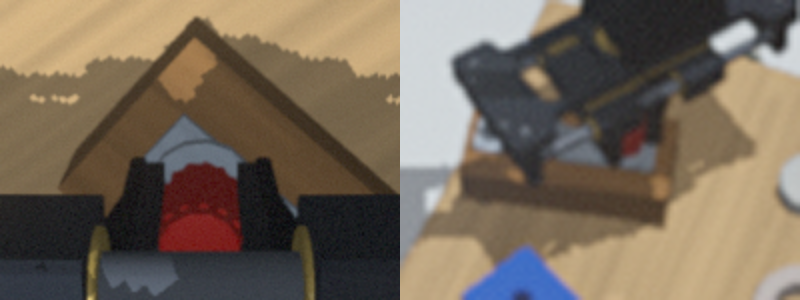

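Emit:
drive_tool(motion=[[[0,0,0.2],[0,0,0.1]],[[0,0,0.2],[0,0,0.06]],[[0,0,0.2],[0,0,0]]])

```text
time_s: 12.85
position: [0.5557, 0.3832, 0.1467]
tcp_rot: [[0.719, -0.695, 0.007], [-0.695, -0.719, 0.003], [0.003, -0.007, -1.0]]
force: [-2.7, -1.3, 17.9]
opening: 0.219
grasp_force: 29.8
```

Emit:
drive_tool(motion=[[[0,0,0.4],[0,0,0]],[[0,0,0],[0,0,0]]])

```text
time_s: 13.05
position: [0.5557, 0.3832, 0.1466]
tcp_rot: [[0.72, -0.694, 0.007], [-0.694, -0.72, 0.003], [0.003, -0.007, -1.0]]
force: [-2.9, -2.3, 19.4]
opening: 0.22
grasp_force: 29.8
```

Emit:
drive_tool(motion=[[[0,0,-1.5],[0,0,0]],[[0,0,-1.5],[0,0,0]],[[0,0,-1],[0,0,0]],[[0,0,0],[0,0,0]]])

```text
time_s: 13.45
position: [0.5555, 0.3832, 0.1481]
tcp_rot: [[0.72, -0.694, 0.006], [-0.694, -0.72, 0.002], [0.003, -0.006, -1.0]]
force: [-0.3, -0.7, 9.3]
opening: 0.219
grasp_force: 29.8
```

Emit:
drive_tool(motion=[[[0,0,0],[0,0,0]],[[0,0,0],[0,0,0]],[[0,0,0],[0,0,0]],[[0,0,0],[0,0,0]]], gripper=0.4)

```text
time_s: 13.85
position: [0.5524, 0.3815, 0.145]
tcp_rot: [[0.72, -0.694, -0.002], [-0.694, -0.72, -0.002], [-0.0, 0.003, -1.0]]
force: [-1.9, -2.1, 5.4]
opening: 0.389
grasp_force: 2.3
```

Emit:
drive_tool(motion=[[[0,-2,-2],[0,0,0]],[[0,0,-10],[0,0,0]],[[0,0,-20],[0,0,0]],[[0,0,-20],[0,0,0]],[[0,0,-10],[0,0,0]]])

```text
time_s: 14.35
position: [0.5556, 0.3846, 0.2093]
tcp_rot: [[0.72, -0.694, 0.003], [-0.694, -0.72, 0.002], [0.001, -0.004, -1.0]]
force: [0.1, 0.7, -0.6]
opening: 0.4
grasp_force: 0.0
```

Emit:
drive_tool(motion=[[[0,0,-20],[0,0,0]],[[0,0,-20],[0,0,0]],[[0,0,0],[0,0,0]]])

```text
time_s: 14.65
position: [0.5563, 0.3849, 0.2504]
tcp_rot: [[0.72, -0.694, 0.006], [-0.694, -0.72, 0.003], [0.002, -0.006, -1.0]]
force: [0.6, 0.1, 1.1]
opening: 0.4
grasp_force: 0.0
```

```bash
python3 - <<'E'
from h import *
import cv2
s=read_state();print(s["position"],s["joint_positions"],s["force"])
np.savez("w6.npz",**wrist_pose())
a=capture("wrist")[:,:,::-1];b=capture("side")[:,:,::-1]
cv2.imwrite("pics/w6.png",np.hstack([cv2.resize(a[100:250,156:356],(400,300),interpolation=2),cv2.resize(b[130:205,200:300],(400,300),interpolation=2)]))
E
```

```text
[0.55625603 0.38488719 0.25037933] [2.52280256e+01 3.26703763e+01 7.26169762e+01 1.70824517e-02
 7.43215308e+01 1.59169422e+02] [0.56632834 0.07226886 1.10353774]
```

View pics/w6.png

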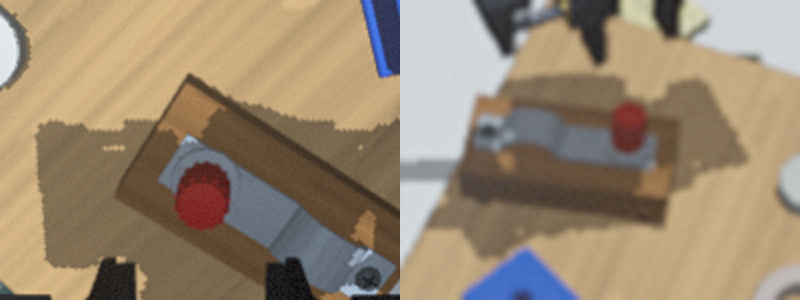

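The screw stands upright in the clip's hole (wrist crop head at (202,204)), with the flange close to the strip. I'll turn the wrist back, re-grip and turn once more, to check that it's at its stop.

Emit:
drive_tool(motion=[[[0,0,0],[0,0,-0.14]],[[0,0,0],[0,0,-0.14]],[[0,0,0],[0,0,-0.14]],[[0,0,0],[0,0,-0.14]],[[0,0,0],[0,0,-0.14]]])

```text
time_s: 15.25
position: [0.5536, 0.3834, 0.245]
tcp_rot: [[0.998, -0.061, -0.003], [-0.061, -0.998, -0.002], [-0.003, 0.002, -1.0]]
force: [-0.5, -0.7, 0.2]
opening: 0.399
grasp_force: 0.0
```

Emit:
drive_tool(motion=[[[0,0,0],[0,0,-0.14]],[[0,0,0],[0,0,-0.14]],[[0,0,0],[0,0,-0.14]],[[0,0,0],[0,0,-0.14]],[[0,0,0],[0,0,-0.14]]])

```text
time_s: 15.75
position: [0.5535, 0.3834, 0.2449]
tcp_rot: [[0.803, 0.596, -0.004], [0.596, -0.803, -0.002], [-0.004, -0.001, -1.0]]
force: [-0.0, -1.2, -0.6]
opening: 0.4
grasp_force: 0.0
```

Emit:
drive_tool(motion=[[[0,0,0],[0,0,0]],[[0,0,0],[0,0,0]],[[0,0,0],[0,0,0]]], gripper=0.5)

```text
time_s: 16.05
position: [0.5542, 0.3837, 0.2464]
tcp_rot: [[0.808, 0.59, -0.001], [0.59, -0.808, -0.001], [-0.001, -0.0, -1.0]]
force: [0.1, 0.7, 0.8]
opening: 0.49
grasp_force: 0.0
```

```bash
python3 - <<'E'
from h import *
s=read_state();R=np.array(s["tcp_rot"]);print(s["position"],s["joint_positions"],R)
w=dict(np.load("w6.npz"));h=atz("wrist",(256.75,201.75),.177,**w);print(h)
for t in((.5532,.3825),h[:2]):print(R.T@(np.r_[t,.156]-s["position"])*1e3)
E
```

```text
[0.55419223 0.38366386 0.24640507] [2.52146623e+01 3.28817328e+01 7.28669662e+01 3.06555870e-03
 7.43307838e+01 7.90703666e+01] [[ 8.07541812e-01  5.89808944e-01 -1.27700335e-03]
 [ 5.89808776e-01 -8.07542761e-01 -5.44370177e-04]
 [-1.35230921e-03 -3.13586101e-04 -9.99999036e-01]]
[0.55554915 0.38289373 0.177     ]
[-1.3654663   0.38299259 90.40688108]
[ 0.76379231  1.45058663 90.40366687]
```

Emit:
drive_tool(motion=[[[0,0,25],[0,0,0]],[[0,0,25],[0,0,0]],[[0,0,22],[0,0,0]],[[0,0,12],[0,0,0]],[[0,0,0],[0,0,0]]])

```text
time_s: 16.55
position: [0.5533, 0.3831, 0.161]
tcp_rot: [[0.807, 0.591, -0.004], [0.591, -0.807, -0.002], [-0.004, -0.001, -1.0]]
force: [0.1, -0.4, -0.5]
opening: 0.502
grasp_force: 0.0
```

Emit:
drive_tool(motion=[[[0,0.5,8],[0,0,0]],[[0,0,0],[0,0,0]],[[0,0,0],[0,0,0]]])

```text
time_s: 16.85
position: [0.5553, 0.3836, 0.1561]
tcp_rot: [[0.806, 0.591, 0.001], [0.591, -0.806, 0.001], [0.001, 0.0, -1.0]]
force: [0.3, -0.2, 0.2]
opening: 0.502
grasp_force: 0.0
```

Emit:
drive_tool(motion=[[[0,0,0],[0,0,0]],[[0,0,0],[0,0,0]],[[0,0,0],[0,0,0]],[[0,0,0],[0,0,0]],[[0,0,0],[0,0,0]]], gripper=0)

```text
time_s: 17.35
position: [0.5549, 0.3834, 0.1554]
tcp_rot: [[0.806, 0.591, 0.0], [0.591, -0.806, 0.0], [0.0, 0.0, -1.0]]
force: [-0.6, -0.8, 0.1]
opening: 0.216
grasp_force: 30.0
```

Emit:
drive_tool(motion=[[[0,0,0],[0,0,0]],[[0,0,0.5],[0,0,0]],[[0,0,0.5],[0,0,0]],[[0,0,0],[0,0,0]]])

```text
time_s: 17.75
position: [0.5551, 0.3835, 0.1549]
tcp_rot: [[0.806, 0.591, 0.001], [0.591, -0.806, 0.0], [0.001, 0.0, -1.0]]
force: [-1.3, -0.9, 3.0]
opening: 0.215
grasp_force: 30.0
```

Now I'll push to about 15 N, then turn while watching z.

Emit:
drive_tool(motion=[[[0,0,1],[0,0,0]],[[0,0,1],[0,0,0]],[[0,0,0],[0,0,0]]])

```text
time_s: 18.05
position: [0.5552, 0.3836, 0.1539]
tcp_rot: [[0.806, 0.592, 0.001], [0.592, -0.806, 0.001], [0.001, 0.0, -1.0]]
force: [-2.0, -1.5, 9.1]
opening: 0.222
grasp_force: 30.0
```

Emit:
drive_tool(motion=[[[0,0,0.8],[0,0,0]],[[0,0,0.5],[0,0,0]],[[0,0,0],[0,0,0]]])

```text
time_s: 18.35
position: [0.5553, 0.3837, 0.1535]
tcp_rot: [[0.806, 0.592, 0.002], [0.592, -0.806, 0.001], [0.002, 0.0, -1.0]]
force: [-2.1, -2.3, 12.5]
opening: 0.222
grasp_force: 30.0
```

Emit:
drive_tool(motion=[[[0,0,0],[0,0,0.1]],[[0,0,0],[0,0,0.1]],[[0,0,0],[0,0,0.1]],[[0,0,0],[0,0,0.1]],[[0,0,0],[0,0,0.1]]])

```text
time_s: 18.85
position: [0.5553, 0.3835, 0.1535]
tcp_rot: [[0.992, 0.129, 0.002], [0.129, -0.992, 0.0], [0.002, -0.0, -1.0]]
force: [-3.1, -2.1, 12.4]
opening: 0.22
grasp_force: 30.0
```

```bash
python3 - <<'E'
from h import *
s=read_state();print(s["position"],s["force"],s["moment"],s["joint_positions"][5],s["opening"])
E
```

```text
[0.55528991 0.38349662 0.15345118] [-3.08238099 -2.13079938 12.40668799] [-0.40609608  0.615966    0.04808558] 107.7905242970511 0.21956138651379925
```

Emit:
drive_tool(motion=[[[0,0,0.7],[0,0,0.1]],[[0,0,0.5],[0,0,0.1]],[[0,0,0],[0,0,0.1]],[[0,0,0],[0,0,0.1]]])

```text
time_s: 19.25
position: [0.5553, 0.3834, 0.1531]
tcp_rot: [[0.964, -0.267, 0.002], [-0.267, -0.964, 0.0], [0.002, -0.001, -1.0]]
force: [-4.8, -1.9, 15.8]
opening: 0.22
grasp_force: 30.1
```

Emit:
drive_tool(motion=[[[0,0,0],[0,0,0.1]],[[0,0,0],[0,0,0.1]],[[0,0,0],[0,0,0]]])

```text
time_s: 19.55
position: [0.5552, 0.3834, 0.1531]
tcp_rot: [[0.892, -0.452, 0.002], [-0.452, -0.892, 0.0], [0.002, -0.001, -1.0]]
force: [-3.2, -2.6, 16.3]
opening: 0.219
grasp_force: 30.1
```

Over 1.1 rad of further turning at 12–16 N it doesn't sink at all, so it's at its stop. Now I'll unload, let go and lift.

Emit:
drive_tool(motion=[[[0,0,-2],[0,0,0]],[[0,0,-1.5],[0,0,0]],[[0,0,-1.2],[0,0,0]],[[0,0,0],[0,0,0]]])

```text
time_s: 19.95
position: [0.555, 0.3832, 0.1546]
tcp_rot: [[0.893, -0.45, 0.0], [-0.45, -0.893, -0.0], [0.0, 0.0, -1.0]]
force: [-0.2, -0.8, 4.4]
opening: 0.219
grasp_force: 30.0
```

Emit:
drive_tool(motion=[[[0,0,0],[0,0,0]],[[0,0,0],[0,0,0]],[[0,0,0],[0,0,0]],[[0,0,0],[0,0,0]],[[0,0,0],[0,0,0]]], gripper=0.5)

```text
time_s: 20.45
position: [0.5547, 0.3834, 0.154]
tcp_rot: [[0.893, -0.45, -0.001], [-0.45, -0.893, -0.0], [-0.0, 0.0, -1.0]]
force: [-0.3, -0.5, -0.2]
opening: 0.485
grasp_force: 0.0
```

Emit:
drive_tool(motion=[[[0,0,-5],[0,0,0]],[[0,0,-15],[0,0,0]],[[0,0,-30],[0,0,0]],[[0,0,-40],[0,0,0]],[[0,0,-30],[0,0,0]]])

```text
time_s: 20.95
position: [0.5556, 0.3838, 0.2784]
tcp_rot: [[0.893, -0.45, 0.004], [-0.45, -0.893, 0.002], [0.002, -0.003, -1.0]]
force: [1.0, 1.1, 0.3]
opening: 0.499
grasp_force: 0.0
```

Emit:
drive_tool(motion=[[[0,0,0],[0,0,0]],[[0,0,0],[0,0,0]],[[0,0,0],[0,0,0]]])

```text
time_s: 21.25
position: [0.554, 0.383, 0.2737]
tcp_rot: [[0.893, -0.45, -0.002], [-0.45, -0.893, -0.001], [-0.001, 0.002, -1.0]]
force: [0.5, -0.0, -1.0]
opening: 0.499
grasp_force: 0.0
```

```bash
python3 - <<'E'
from h import *
import cv2
s=read_state();print(s["position"],s["force"])
a=capture("wrist")[:,:,::-1];b=capture("side")[:,:,::-1]
cv2.imwrite("pics/w7.png",np.hstack([cv2.resize(a,(400,300)),cv2.resize(b[130:205,200:300],(400,300),interpolation=2)]))
E
```

```text
[0.55400194 0.38300593 0.27374516] [ 0.47342457 -0.02049233 -1.0154059 ]
```

View pics/w7.png

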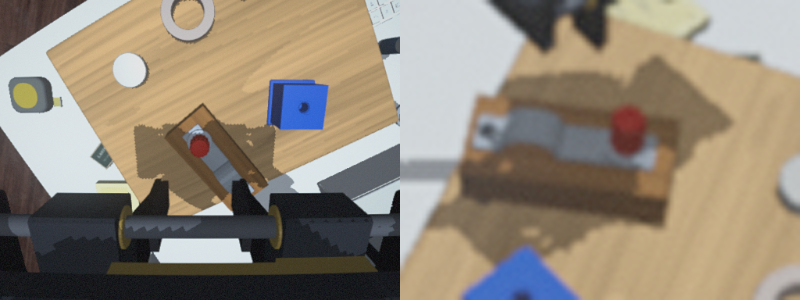

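The screw stands upright in the clip (left panel (200,146)), the stand is empty, the other things on the desk look undisturbed and the gripper is clear.

```bash
python3 -c "
from rig import *
print(hand_in())"
```

```text
the job is handed in; nothing more can be done
None
```

I drove the screw into the clip's empty hole until it would sink no further, let go leaving it upright, and handed the job in; no verdict came back, and I couldn't read the thread joint directly.

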